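# Screw the washed lid back on the storage canister

## Robot

A 6-joint arm with a two-finger parallel gripper is mounted at the origin on a cart in front of the work surface, level with it; the furniture and walls round the work are solid. World frame = base frame: x ahead of the robot, y to its left, z up, the work surface at z = 0. Lengths are in mm, angles in rad, forces in N, time in s.
With the tool pointing down it reaches from about 300 to 775 mm from the base axis. Payload 14.6 kg.
Tool frame: the origin (TCP) lies midway between the tips of the shut fingers; the grasp point (between the pads) lies 19 mm behind it; z points along the fingers, y is the line along which they close (so a half turn about z gives the same grasp; the last joint's range is limited). The gripper opens to 85 mm and grips with 20 to 120 N. Pads are 22 mm wide; open, the fingers measure 114 mm over their backs; the gripper's body (76 mm by 85 mm) begins 54 mm behind the grasp point. The pads swing forward as they close: fully open they stand 13 mm farther back than shut.
Start: joints at [-1.206, 0.3, 1.521, -0, 1.321, -0.067], TCP at [230.17, -499.511, 207.581] pointing down, gripper open.
Joint ranges: [-3.03, 3.03], [-0.79, 2.21], [0.23, 2.52], [-1.04, 4.18], [0, 3.07], [-2.55, 2.55]. Speed limits (rad/s): [2.22, 2.22, 2.57, 3.14, 3.14, 3.14].

## Interface

Orientations are given as [roll, pitch, yaw] about the fixed x, y, z axes, in that order (R = Rz(yaw) Ry(pitch) Rx(roll)).
In Python, from bench import r gives the robot as it stands.
- The arm moves only by the tool arm_command, never from a script. Its argument "commands" is a list of rows, each an object of numbers: "hand": the finger opening in m, from 0 to 0.0854; "x", "y", "z": the shift along the tool's x, y, z in m; "spin": the turn about the tool's z in degrees. A call has 1 to 5 rows; each row is the pose to reach, as a shift and turn from the pose commanded when the call began, along the tool's axes at that moment; what a row does not reach only later rows make up. A row lasts 1/10 s, in which the tool goes at most 50 mm and 8.59 degrees, less where a joint would pass 70% of its speed; a pose out of reach is approached as far as the arm can. A call with a gripper value outside its range is refused whole. The fingers move at their own pace and stop on an object; "force" is the grip in N (left out, the last holds). Time passes only in rows, so rows that repeat a pose let the fingers close. It gives the time, the measured TCP pose, the force, the opening and the grip force at its end, in the units of the state.
- r.read_state(): the state, without advancing time (a new reading comes with each control period).
- r.camera(name): name is "scene" or "side" or "wrist"; returns the picture (420x560x3 uint8, blue, green, red); there is no depth.
- r.camera_model(name): a dict with "fx", "fy", "cx", "cy" (pixels), "extrinsics" (4x4, takes a point from world to camera coordinates). Camera axes: x right, y down, z forward; pixel columns grow to the right and rows downward; lengths in mm; the calibration is good to about 2 mm. A picture is of the moment at which its call begins: read the wrist's pose just before it. camera_model takes no time and is no camera call; for the wrist camera it gives the pose at the moment of the call.
- r.sign_off(): hands the job in; it is judged then, once.
The state is a dict: "t": time; "joint_positions": joint angles; "qvel": joint speeds; "effort": joint torques, N m; "position": TCP position; "eef_rot": TCP orientation; "wrist_force": force on the tool from outside, world axes, zero at the start; "wrist_torque": the same for the moment, N m; "grip_width": opening from 0.0 (shut) to 1.0 (fully open); "grasp_force": force on a finger pad.
Only numpy, scipy, OpenCV 4.12 (cv2) and the standard library are available. Lean on these libraries where they do the work, as an engineer would, in place of code of your own. Each camera call takes 0.05 s, during which the arm holds its last target. There are 200 camera calls.

## Task

Take the orange screw lid off the sloping drying stand and close the blue storage canister with it. First rest the lid level on top of the neck's thread, then turn it back (anticlockwise from above) until it drops into the thread start, then turn it clockwise until it is fully tight, and let go. Leave the cork lid on the stand and do not disturb the other things on the worktop.

Things in the scene. Friction and masses are not known exactly. Their poses are not given: they have to be found in the camera images.
- lid: orange ribbed plastic screw lid, 88 mm in diameter, about 0.12 kg. Origin: centre of the skirt's lower edge; z: lid axis, out through the top. Deck from z = 21 to 25 mm, grip bar on it. Skirt inner radius 40 mm. Inside are three lugs at 0, 120 and 240 degrees about z from lid x, 14 degrees wide, inner radius 34 mm, z = 1.5 to 5.5 mm. At first it lies on the stand, its axis 30 degrees from vertical
- lid_grip (a point): middle of the lid's grip bar, on the lid axis, 36 mm above the lid's origin. The bar runs along lid y: 72 mm long, 14 mm wide (in x), from the deck at z = 25 up to 47.5 mm; pinch it across its width. On the stand the bar runs level, lid x points up the slope
- canister: blue ceramic storage canister with a white threaded neck, 108 mm in diameter, rim at z = 150 mm; a rubber suction foot holds it to the worktop, it does not move. Origin: centre of the underside, z up. Neck outer radius 32 mm, threads to 37.5 mm: right-hand, three starts, 10 mm per 120 degrees. Entries for the lugs (gaps 26 degrees wide) at 0, 120, 240 degrees about z from canister x
- canister_rim (a point): centre of the canister's rim. Let r be the lid's yaw relative to the canister (anticlockwise positive, repeats every 120 degrees). Set down at r = -20 to -90 degrees, the lid rests level on the thread, its origin 141 mm (r = -20) to 135 mm (r = -90) above the canister's. It cannot be screwed in from there: clockwise a rib stops it at about -93
- canister_start (a point): point over the entry on canister x, 44 mm from the axis, at rim height; an orange bar on the shoulder marks each entry. Turned anticlockwise from its rest on the thread the lid climbs (0.083 mm a degree) as far as r = -20 degrees and at about r = 0 (play 5 degrees either way, a rib beyond) it drops until its origin is 132.5 mm above the canister's
- canister_lock (a point): point 44 mm from the canister's axis, at rim height, 79 degrees clockwise (from above) from canister_start: one of the lid's white ribs stands here when the lid is tight. Turned clockwise from the entry the lid follows the thread down (vertical play 3 mm), meets the rim (lid origin at 129 mm) at about r = -45 and is tight, against an end stop, at about r = -79
- lid_rib0 (a point): white rib on the outside of the lid's skirt (and a white dash on the deck's edge) over the lug on lid x; this point lies 44 mm from the lid axis, 13 mm above the lid's origin
- lid_rib1 (a point): the same rib at 120 degrees about lid z
- lid_rib2 (a point): the same rib at 240 degrees about lid z
- stand: steel wire drying stand for two lids, fixed, 256 mm wide (y), 112 mm deep, 75 mm high; origin: centre underneath; it slopes up away from its front (stand -x, which faces to the robot's left) at 30 degrees. Lids lie 62 mm left and right of its middle (which lid is where varies), underside centre at stand x = -12 mm, z = 46 mm; two prongs 11 mm high hold each lid's lower edge.
- cork: cork stopper lid of another jar, 103 mm in diameter, 40 mm high, on the other place of the stand; leave it there; origin: centre of the underside
- powder_bottle: white bottle with a blue cap, 66 mm in diameter, 140 mm high, origin underneath; leave it
- spice: spice jar with a red cap, 45 mm in diameter, 106 mm high, origin underneath; leave it
- timer: small green timer, 64 mm wide (y), 54 mm high, origin underneath; leave it
- scoop: steel measuring scoop, 165 mm long, 29 mm high, lying flat; leave it
Not all that is in view belongs to the job. What is shaped like the lid but green is not meant.

How it is judged (in metres and radians):
On the way, in this order (a step that is already met when the one before it is completed fails the run):
1. the lid rests level on top of the neck's thread, not yet dropped in (horizontal distance between lid and canister below 0.006 m and angle between lid's own z axis and vertical below 0.09 rad and z of lid in the frame of canister between 0.1335 and 0.1465 m and not (horizontal distance between any of lid_rib0, lid_rib1, lid_rib2 and canister_start below 0.0085 m) and contact force between lid and canister above 0.3 N), for 0.2 s.
2. turned back, it has dropped level into the thread start (a rib over a start mark) (horizontal distance between lid and canister below 0.006 m and angle between lid's own z axis and vertical below 0.09 rad and z of lid in the frame of canister between 0.128 and 0.1365 m and horizontal distance between any of lid_rib0, lid_rib1, lid_rib2 and canister_start below 0.0085 m), for 0.1 s.
At the end, for the whole second after the job is handed in: the lid sits on the canister, level (within 3 degrees), centred within 5 mm, its origin less than 1.5 mm above its seated height (129 mm above the canister's origin), turned clockwise to within 7.5 mm at the rim (about 10 degrees) of tight, released and at rest; nothing else moved (horizontal distance between lid and canister below 0.005 m and angle between lid's own z axis and vertical below 0.05 rad and z of lid in the frame of canister between 0.126 and 0.1305 m and horizontal distance between any of lid_rib0, lid_rib1, lid_rib2 and canister_lock below 0.0075 m and linear speed of lid below 0.02 m/s); the robot touches nothing.
It fails at once if the cork lid is moved off its place on the stand (distance of cork from where it was at the start of the episode above 0.025 m).
It fails at once if another thing on the worktop is pushed or tipped (distance of any of powder_bottle, spice, timer, scoop from where it was at the start of the episode above 0.03 m or angle between any of powder_bottle, spice, timer, scoop's own z axis and vertical above 0.5 rad).
It also fails if it takes over 50 s, if anything falls off the work surface, if the arm or the gripper's body presses on something with over 40 N, if the wrist force passes 120 N, or if a joint passes its speed limit or range.

## Working session

There is one attempt and no reset: what is moved stays moved. The work goes in short steps, Python scripts to look and compute and a tool call to move; the robot and the scene stay as the last step left them, time stands still between calls to the robot, and variables do not carry over. Pictures are saved under pics/ and viewed, at most 10 in all, crops included, and the job is handed in when it is done.

Besides the shell and the picture viewer there is one more tool, called after ">>>" as a command line: name --argument value ..., lists and objects as JSON in quotes. arm_command: Moves the arm, as the interface text tells. Its arguments: {"type":"object","properties":{"commands":{"type":"array"},"force":{"type":"number"}},"required":["commands"]}

```bash
mkdir -p pics; ls; python3 - <<'E'
from bench import r
import cv2,numpy as np
s=r.read_state();print(s['t'],s['position'],s['eef_rot'],s['grip_width'],s['wrist_force'])
a=r.camera('scene');b=r.camera('side')
cv2.imwrite('pics/scene.png',a);cv2.imwrite('pics/side.png',b)
for n in('scene','side','wrist'):
    m=r.camera_model(n);print(n,m['fx'],m['fy'],m['cx'],m['cy']);print(np.round(m['extrinsics'],3).tolist())
E
```

```text
pics
0.0 [ 230.06528915 -499.26217729  206.97816239] [-3.14036024e+00 -8.38413515e-05  4.31790166e-01] 0.9998673590537558 [ 0.02837868 -0.53096309 -0.5660734 ]
scene 405.0740016790626 405.0740016790626 274.2906769325216 212.73522459452323
[[-0.631, -0.776, -0.002, 482.9], [-0.46, 0.376, -0.804, 269.324], [0.625, -0.506, -0.594, 1153.447], [0.0, 0.0, 0.0, 1.0]]
side 483.1717242734099 483.1717242734099 274.45580170693125 210.9452234102756
[[0.084, -0.996, 0.016, 118.471], [-0.563, -0.061, -0.824, 417.617], [0.822, 0.061, -0.566, 1402.307], [0.0, 0.0, 0.0, 1.0]]
wrist 340.3473319823351 340.3473319823351 282.46967841908724 211.88321626301985
[[0.42, -0.908, -0.003, -548.318], [-0.876, -0.406, 0.26, -34.781], [-0.237, -0.107, -0.966, 379.713], [0.0, 0.0, 0.0, 1.0]]
```

View pics/scene.png

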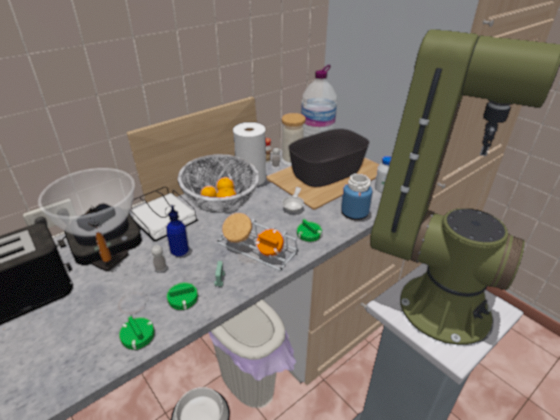

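View pics/side.png

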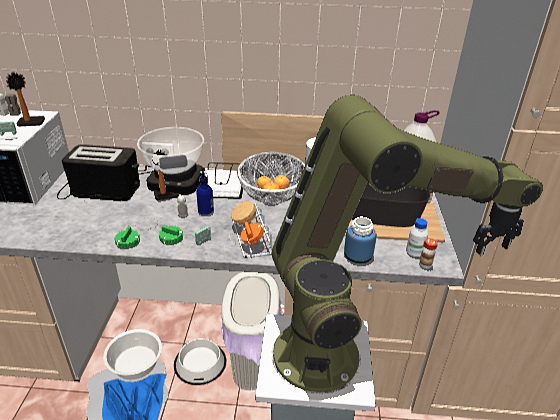

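The candidates are:
- Orange lid with a grip bar: scene (270,242), side (252,233). It is on the stand and fits the description.
- Cork disc: scene (237,227), the stopper.
- Oranges in the bowl: about (220,188).
- Green lids: scene (310,231), (182,296) and (137,333), all the wrong colour.

The canister is at scene (357,195), side (360,240). I'll confirm these in one enlarged crop and triangulate.

```bash
cat > h.py <<'E'
from bench import r
import cv2,numpy as np
def model(n):
    m=r.camera_model(n);K=np.array([[m['fx'],0,m['cx']],[0,m['fy'],m['cy']],[0,0,1.]]);return K,np.array(m['extrinsics'])
def proj(M,p):
    K,E=M;q=K@(E[:3]@np.append(p,1));return q[:2]/q[2]
def ray(M,uv):
    K,E=M;R=E[:3,:3];o=-R.T@E[:3,3];d=R.T@np.linalg.solve(K,[uv[0],uv[1],1.]);return o,d/np.linalg.norm(d)
def plane(M,uv,z):
    o,d=ray(M,uv);return o+d*(z-o[2])/d[2]
def tri(Ma,a,Mb,b):
    oa,da=ray(Ma,a);ob,db=ray(Mb,b)
    s=np.linalg.lstsq(np.c_[da,-db],ob-oa,rcond=None)[0];p=oa+s[0]*da;q=ob+s[1]*db
    return (p+q)/2,np.linalg.norm(p-q)
def blobs(img,lo,hi,amin=4):
    m=cv2.inRange(cv2.cvtColor(img,cv2.COLOR_BGR2HSV),np.array(lo),np.array(hi))
    n,l,s,c=cv2.connectedComponentsWithStats(m)
    return m,[(s[i,4],c[i].round(1).tolist(),s[i,:4].tolist()) for i in range(1,n) if s[i,4]>=amin]
E
python3 - <<'E'
from h import *
a=cv2.imread('pics/scene.png');b=cv2.imread('pics/side.png')
S,D=model('scene'),model('side')
for n,i in(('scene',a),('side',b)):
    print(n,'orange',[x for x in blobs(i,(3,200,120),(18,255,255),5)[1]])
    print(n,'blue',[x for x in blobs(i,(98,80,40),(115,220,255),60)[1]])
cr=lambda i,x,y,w,h:cv2.resize(i[y:y+h,x:x+w],(400,300),interpolation=cv2.INTER_CUBIC)
cv2.imwrite('pics/crop.png',np.vstack([np.hstack([cr(a,210,205,100,75),cr(a,325,165,80,60)]),np.hstack([cr(b,215,195,80,60),cr(b,325,210,80,60)])]))
E
```

```text
scene orange [(np.int32(462), [269.5, 242.0], [258, 230, 25, 25]), (np.int32(7), [98.3, 237.6], [97, 235, 3, 6]), (np.int32(32), [101.8, 248.8], [99, 242, 6, 15])]
scene blue [(np.int32(145), [317.2, 115.7], [302, 109, 33, 12]), (np.int32(736), [355.7, 203.1], [342, 185, 30, 34])]
side orange [(np.int32(14), [260.1, 186.2], [257, 182, 9, 7]), (np.int32(20), [283.2, 186.8], [275, 183, 14, 6]), (np.int32(134), [253.6, 234.9], [243, 224, 21, 20]), (np.int32(15), [243.8, 239.9], [241, 235, 7, 9])]
side blue [(np.int32(90), [420.6, 222.9], [415, 218, 13, 11]), (np.int32(790), [359.2, 245.6], [344, 226, 33, 36]), (np.int32(2387), [133.4, 398.7], [102, 374, 65, 46])]
```

View pics/crop.png

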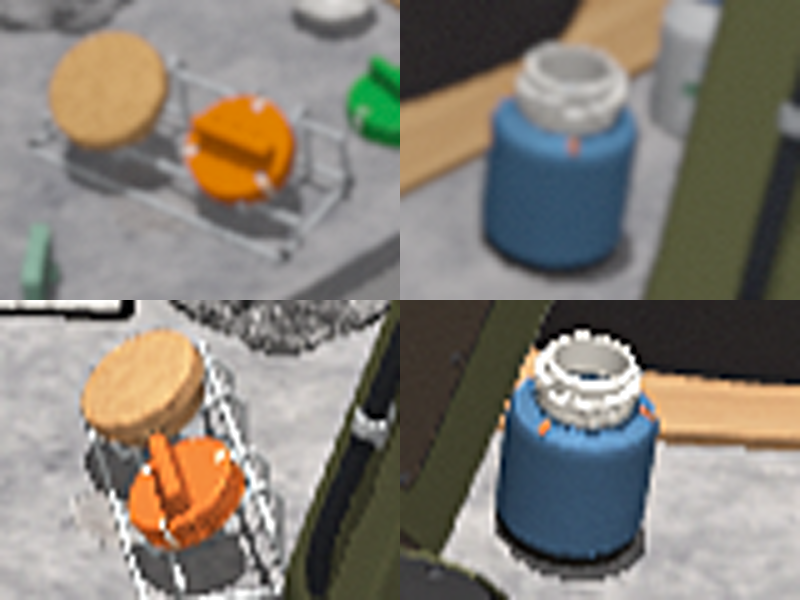

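The crop confirms the orange lid with its grip bar and white ribs: scene (274.5,231), (257.5,242.5) and (275.5,250), with the upslope rib at (274.5,231). The cork is beside it. The canister rim centre is at scene (360,178), side (363,221). Its start marks are at scene (359.6,194) and side (354,235) and (374.6,232).

```bash
python3 - <<'E'
from h import *
S,D=model('scene'),model('side')
p=lambda n,x:print(n,np.round(x[0],1),round(x[1],1))
p('lid',tri(S,(270.5,242),D,(252,233.4)))
rib0=tri(S,(274.5,231.2),D,(259,226));p('rib0',rib0)
c=tri(S,(360.2,178.4),D,(363,221));p('rim',c)
c=(plane(S,(360.2,178.4),150)+plane(D,(363,221),150))/2
print(plane(S,(360.2,178.4),150),plane(D,(363,221),150))
z=128
for M,uv in((S,(359.6,194)),(D,(354,235.4)),(D,(374.6,232))):
    for z in(115,125):
        q=plane(M,uv,z)-c;print('mark',z,np.round(q,1),np.hypot(*q[:2]),np.degrees(np.arctan2(q[1],q[0])))
p('barR',tri(S,(278,243.8),D,(215+150/5,195+137/5)))
a,b=plane(S,(259.3,238),95),plane(S,(278,243.8),95);d=a-b;print('bar dir',d,np.degrees(np.arctan2(d[1],d[0])))
a,b=plane(D,(246.4,222.5),95),plane(D,(250.5,236),95);d=a-b;print('bar dir side',d,np.degrees(np.arctan2(d[1],d[0])))
E
```

```text
lid [484.4 244.3  56.2] 1.5
rib0 [494.5 219.7  83.2] 3.8
rim [ 468.5 -149.5  151.4] 5.8
[ 465.87427133 -147.62651878  150.        ] [ 475.41072713 -150.92743993  150.        ]
mark 115 [-37.3  35.5 -35. ] 51.486458053145995 136.4733086247591
mark 125 [-46.5  47.8 -25. ] 66.70108972207133 134.24109244682728
mark 115 [-36.   28.1 -35. ] 45.68941529607357 142.09154317252413
mark 125 [-49.4  29.8 -25. ] 57.68978849958883 148.86617987560416
mark 115 [ -8.5 -45.6 -35. ] 46.3457774646768 -100.50528567406036
mark 125 [-22.1 -43.1 -25. ] 48.40651919496206 -117.10066380127901
barR [422.9 267.6 127.1] 39.1
bar dir [5.77209156e+01 2.74160760e+01 1.13686838e-13] 25.406617532434748
bar dir side [79.1583258  25.13402845  0.        ] 17.615471788981548
```

Lid at about (485,240), bar yaw about 20°. Canister at about (469,-149), with marks near 20°, 140° and -100°. The tool stays vertical, so I'll pinch the bar by its level 72 mm ends, because those faces stay vertical at any tilt. Heading over the lid now.

>>> arm_command --commands '[{"x": 0.034, "y": -0.035, "z": -0.03}, {"x": 0.068, "y": -0.07, "z": -0.06}, {"x": 0.1, "y": -0.1, "z": -0.06}, {"x": 0.135, "y": -0.135, "z": -0.06}, {"x": 0.165, "y": -0.17, "z": -0.06}]'

```text
invalid input
```

>>> arm_command --commands '[{"x": 0.034, "y": -0.035}, {"x": 0.068, "y": -0.07}, {"x": 0.1, "y": -0.1}, {"x": 0.135, "y": -0.135}, {"x": 0.165, "y": -0.17}]'

```text
invalid input
```

>>> arm_command --commands '[{"x": 0.034, "y": -0.035, "spin": -8}, {"x": 0.068, "y": -0.07, "spin": -16}, {"x": 0.1, "y": -0.1, "spin": -24}, {"x": 0.135, "y": -0.135, "spin": -32}, {"x": 0.165, "y": -0.17, "spin": -42}]'

```text
invalid input
```

>>> arm_command --commands '[{"hand": 0.085, "x": 0.034, "y": -0.035, "z": -0.03, "spin": 0}, {"hand": 0.085, "x": 0.068, "y": -0.07, "z": -0.06, "spin": 0}, {"hand": 0.085, "x": 0.1, "y": -0.1, "z": -0.06, "spin": 0}, {"hand": 0.085, "x": 0.135, "y": -0.135, "z": -0.06, "spin": 0}, {"hand": 0.085, "x": 0.165, "y": -0.17, "z": -0.06, "spin": 0}]' --force 40

```text
t: 0.6
position: [308.5, -276.4, 267.6]
eef_rot: [3.141, -0.0, 0.431]
wrist_force: [1.1, -0.3, 0.0]
grip_width: 0.993
grasp_force: 0.0
```

>>> arm_command --commands '[{"hand": 0.085, "x": 0.034, "y": -0.035, "z": 0, "spin": 0}, {"hand": 0.085, "x": 0.068, "y": -0.07, "z": 0, "spin": 0}, {"hand": 0.085, "x": 0.1, "y": -0.105, "z": 0, "spin": 0}, {"hand": 0.085, "x": 0.135, "y": -0.14, "z": 0, "spin": 0}, {"hand": 0.085, "x": 0.165, "y": -0.175, "z": 0, "spin": 0}]'

```text
t: 1.1
position: [385.0, -48.2, 267.6]
eef_rot: [3.142, -0.0, 0.432]
wrist_force: [0.5, -0.5, -0.5]
grip_width: 0.996
grasp_force: 0.0
```

>>> arm_command --commands '[{"hand": 0.085, "x": 0.034, "y": -0.035, "z": 0, "spin": -8}, {"hand": 0.085, "x": 0.068, "y": -0.07, "z": 0, "spin": -16}, {"hand": 0.085, "x": 0.1, "y": -0.105, "z": 0, "spin": -24}, {"hand": 0.085, "x": 0.135, "y": -0.14, "z": 0, "spin": -32}, {"hand": 0.085, "x": 0.165, "y": -0.175, "z": 0, "spin": -40}]'

```text
t: 1.6
position: [461.7, 180.0, 267.3]
eef_rot: [-3.141, 0.0, 1.136]
wrist_force: [1.6, -1.5, 0.1]
grip_width: 0.994
grasp_force: 0.0
```

>>> arm_command --commands '[{"hand": 0.085, "x": 0, "y": 0, "z": 0, "spin": -8}, {"hand": 0.085, "x": 0, "y": 0, "z": 0, "spin": -16}, {"hand": 0.085, "x": 0, "y": 0, "z": 0, "spin": -24}, {"hand": 0.085, "x": 0, "y": 0, "z": 0, "spin": -32}, {"hand": 0.085, "x": 0, "y": 0, "z": 0, "spin": -40}]'

```text
t: 2.1
position: [461.3, 177.7, 267.3]
eef_rot: [-3.141, 0.0, 1.834]
wrist_force: [0.9, -0.5, -0.2]
grip_width: 0.997
grasp_force: 0.0
```

```bash
python3 - <<'E'
from h import *
s=r.read_state();print(s['t'],s['position'],s['eef_rot'],s['joint_positions'])
W=model('wrist');np.save('w1.npy',W[1]);i=r.camera('wrist');cv2.imwrite('pics/w1.png',i)
o,d=ray(W,(280,210));print('cam',o,d, proj(W,s['position']))
print(blobs(i,(3,180,100),(18,255,255),30)[1])
E
```

```text
2.1 [461.33634256 177.73283828 267.26943236] [-3.14091698e+00  4.60561843e-06  1.83392003e+00] [2.93624914e-01 1.33572394e-01 1.58387431e+00 1.61741491e-05
 1.42482144e+00 3.04988547e-02]
cam [444.09721589 241.86104962 434.4633428 ] [ 0.05829751 -0.24653922 -0.9673778 ] [282.5460769  251.72499379]
[(np.int32(5342), [321.5, 126.1], [280, 86, 85, 82]), (np.int32(971), [550.4, 235.4], [537, 206, 23, 59])]
```

View pics/w1.png

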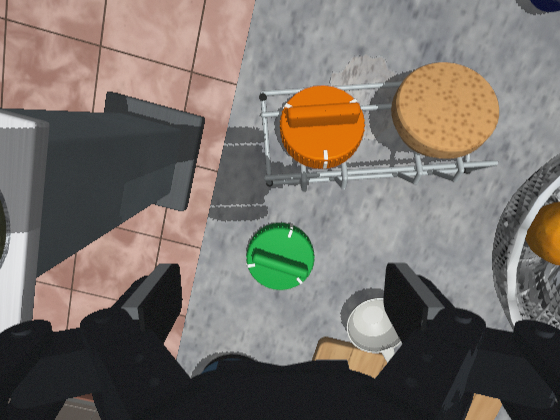

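The wrist view shows the orange lid at (322,126), bar about (288-360, 103-124) and rib0 at (325,157). The green lid is at (280,257) and the cork at (445,110). I'll enlarge it to read off the bar's ends.

```bash
python3 - <<'E'
import cv2
i=cv2.imread('pics/w1.png');cv2.imwrite('pics/w1c.png',cv2.resize(i[80:175,270:375],None,fx=6,fy=6,interpolation=cv2.INTER_CUBIC))
E
```

```text
(no output)
```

View pics/w1c.png

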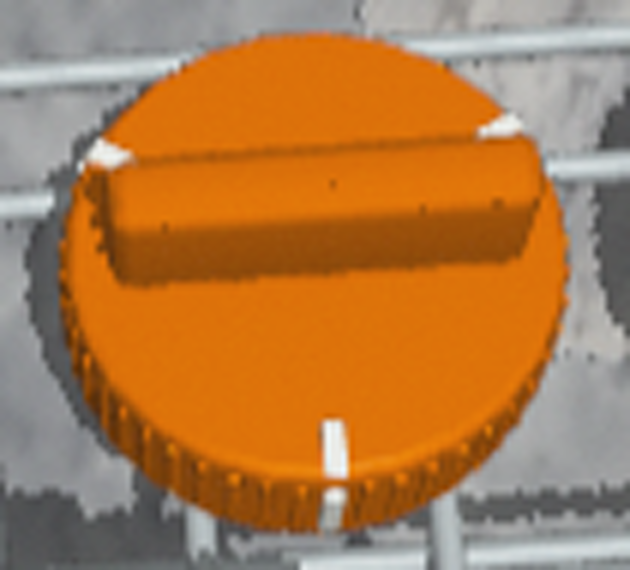

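```bash
python3 - <<'E'
from h import *
s=r.read_state();W=model('wrist')
f=lambda u,v,z:plane(W,(270+u/6,80+v/6),z)
a,b=f(115,235,90.6),f(542,205,90.6);d=b-a;L=np.linalg.norm(d);yaw=np.degrees(np.arctan2(d[1],d[0]))
c=f(325,185,87.1);print('edge len',L,'yaw',yaw,'topc',c)
# rib0 dash end at deck edge: x=44,z=25 -> height 46+43.6
e=f(335,475,89.6);print('dash',e)
n=np.array([d[1],-d[0],0])/L # stand x (upslope)
print('upslope',n,np.dot(e-c,n),'exp',44*.866-25*.5+47.5*.5,'lat',np.dot(e-c,d/L))
# grip point: from top centre go down lid axis 11.5mm
g=c+n*11.5*.5-np.array([0,0,11.5*.866]);print('grip',g)
dw=g-s['position'];y=s['eef_rot'][2];tx=np.array([np.cos(y),np.sin(y)]);ty=np.array([np.sin(y),-np.cos(y)])
print('tool dx dy',dw[:2]@tx,dw[:2]@ty,'toolyaw',np.degrees(y),'want',yaw+90)
E
```

```text
edge len 69.24592084305056 yaw 19.521694338115328 topc [480.02274867 261.67433712  87.1       ]
dash [495.38725063 217.42886777  89.6       ]
upslope [ 0.33416375 -0.94251503  0.        ] 46.836279613219574 exp 49.354 lat -0.3039581284626278
grip [481.94419026 256.25487569  77.141     ]
tool dx dy 70.1384121117229 40.94638142898381 toolyaw 105.57741402003515 want 109.52169433811532
```

>>> arm_command --commands '[{"hand": 0.085, "x": 0.04, "y": 0.02, "z": 0, "spin": -4.5}, {"hand": 0.085, "x": 0.073, "y": 0.041, "z": 0.03, "spin": -4.5}, {"hand": 0.085, "x": 0.073, "y": 0.041, "z": 0.075, "spin": -4.5}, {"hand": 0.085, "x": 0.073, "y": 0.041, "z": 0.12, "spin": -4.5}, {"hand": 0.085, "x": 0.073, "y": 0.041, "z": 0.13, "spin": -4.5}]'

```text
t: 2.65
position: [480.4, 258.0, 132.8]
eef_rot: [-3.134, 0.001, 1.904]
wrist_force: [-0.1, -0.1, 0.6]
grip_width: 0.998
grasp_force: 0.0
```

```bash
python3 - <<'E'
from h import *
s=r.read_state();print(s['t'],s['position'],s['eef_rot'])
i=r.camera('wrist');cv2.imwrite('pics/w2.png',i)
W=model('wrist');print(proj(W,s['position']),[b for b in blobs(i,(3,180,60),(18,255,255),200)[1]])
E
```

```text
2.65 [480.35025349 257.95462804 132.8108022 ] [-3.13365045e+00  7.68147171e-04  1.90447776e+00]
[280.9744272  250.52748761] [(np.int32(11101), [284.9, 230.0], [224, 170, 123, 121])]
```

View pics/w2.png

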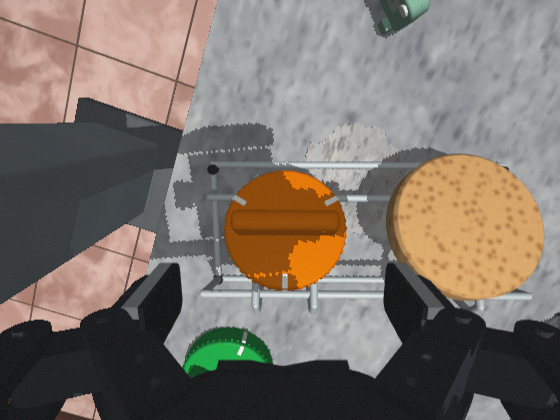

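The bar is level in the image, (230-341, 220), and centred between the fingers (midpoint 284). Descending.

>>> arm_command --commands '[{"hand": 0.085, "x": 0, "y": 0.0015, "z": 0.03, "spin": 0}, {"hand": 0.085, "x": 0, "y": 0.0015, "z": 0.05, "spin": 0}, {"hand": 0.085, "x": 0, "y": 0.0015, "z": 0.06, "spin": 0}, {"hand": 0.085, "x": 0, "y": 0.0015, "z": 0.066, "spin": 0}, {"hand": 0.085, "x": 0, "y": 0.0015, "z": 0.069, "spin": 0}]'

```text
t: 3.2
position: [484.6, 259.5, 69.7]
eef_rot: [3.14, -0.0, 1.906]
wrist_force: [0.1, 1.1, 0.2]
grip_width: 0.995
grasp_force: 0.0
```

>>> arm_command --commands '[{"hand": 0.06, "x": 0, "y": 0.0, "z": 0, "spin": 0}, {"hand": 0.06, "x": 0, "y": 0, "z": 0, "spin": 0}, {"hand": 0.06, "x": 0, "y": 0, "z": 0, "spin": 0}, {"hand": 0.06, "x": 0, "y": 0, "z": 0, "spin": 0}]' --force 25

```text
t: 3.6
position: [484.1, 259.3, 69.0]
eef_rot: [3.141, -0.0, 1.907]
wrist_force: [0.0, -0.5, -0.3]
grip_width: 0.704
grasp_force: 0.0
```

```bash
python3 - <<'E'
from h import *
i=r.camera('wrist');j=r.camera('scene');k=r.camera('side')
cv2.imwrite('pics/w3.png',np.hstack([cv2.resize(i,(400,300)),np.vstack([cv2.resize(j[200:275,210:310],(400,300)),])]))
c=cv2.resize(k[180:255,205:305],(400,300),interpolation=cv2.INTER_CUBIC)
im=cv2.imread('pics/w3.png');cv2.imwrite('pics/w3.png',np.vstack([im,np.hstack([c,cv2.resize(i[130:310,160:400],(400,300))])]))
E
```

```text
(no output)
```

View pics/w3.png

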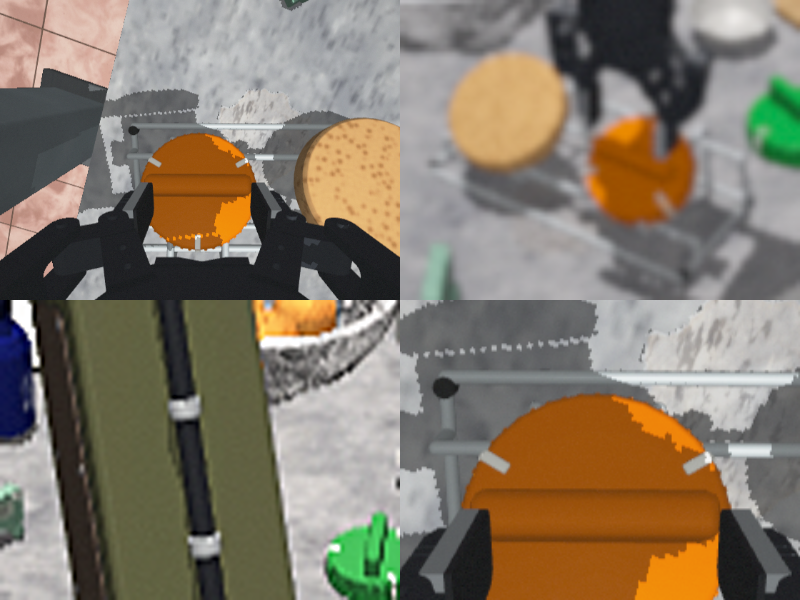

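The fingers closed without touching. The pads at composite (450-490,515) look to be above or upslope of the bar. I'll triangulate the bar from the two wrist views.

```bash
python3 - <<'E'
from h import *
s=r.read_state();print(s['position'],s['eef_rot'])
W=model('wrist');W1=(W[0],np.load('w1.npy'))
# w3 crop: bar top centre; ribs left (495,462) right (697,462)
f=lambda x,y:(160+(x-400)*.6,130+(y-300)*.6)
g=lambda x,y:(270+x/6,80+y/6)
for n,a,b in(('top',g(325,185),f(598,510)),('ribL',g(120,153),f(497,463)),('ribR',g(500,127),f(695,464)),('topEdgeL',g(112,165),f(475,492)),('topEdgeR',g(530,138),f(718,492))):
    print(n,[np.round(x,1) for x in tri(W1,a,W,b)])
for z in(75,80,85,90):print(z,plane(W1,g(325,185),z).round(1),plane(W,f(598,510),z).round(1))
E
```

```text
[483.97534703 259.28497629  68.71045735] [ 3.14145977e+00 -2.15850773e-05  1.90664072e+00]
top [array([481.2, 261.8,  82.5]), np.float64(0.1)]
ribL [array([447.6, 258.6,  62.7]), np.float64(0.6)]
ribR [array([508.6, 279.7,  63.8]), np.float64(2.0)]
topEdgeL [array([446.3, 255.6,  83.3]), np.float64(0.2)]
topEdgeR [array([512.2, 277.9,  81. ]), np.float64(0.7)]
75 [482.  262.2  75. ] [482.2 258.8  75. ]
80 [481.5 261.9  80. ] [481.6 260.8  80. ]
85 [481.  261.6  85. ] [481.  262.8  85. ]
90 [480.4 261.4  90. ] [480.3 264.7  90. ]
```

>>> arm_command --commands '[{"hand": 0.085, "x": 0.001, "y": -0.001, "z": 0, "spin": 0}, {"hand": 0.085, "x": 0.001, "y": -0.001, "z": 0, "spin": 0}, {"hand": 0.085, "x": 0.001, "y": -0.001, "z": 0.004, "spin": 0}, {"hand": 0.085, "x": 0.001, "y": -0.001, "z": 0.008, "spin": 0}, {"hand": 0.085, "x": 0.001, "y": -0.001, "z": 0.008, "spin": 0}]'

```text
t: 4.25
position: [482.3, 259.7, 59.8]
eef_rot: [-3.14, 0.0, 1.907]
wrist_force: [-0.0, -0.3, 1.2]
grip_width: 0.991
grasp_force: 0.0
```

>>> arm_command --commands '[{"hand": 0.05, "x": 0, "y": 0.0, "z": 0, "spin": 0}, {"hand": 0.05, "x": 0, "y": 0, "z": 0, "spin": 0}, {"hand": 0.05, "x": 0, "y": 0, "z": 0, "spin": 0}, {"hand": 0.05, "x": 0, "y": 0, "z": 0, "spin": 0}]' --force 25

```text
t: 4.65
position: [483.6, 260.4, 62.5]
eef_rot: [3.138, -0.0, 1.907]
wrist_force: [-3.8, -0.1, 16.7]
grip_width: 0.59
grasp_force: 8.3
```

The fingertips are riding on top of the bar (16.7 N upward at 50 mm width). Opening and going deeper.

>>> arm_command --commands '[{"hand": 0.085, "x": 0, "y": 0, "z": -0.003, "spin": 0}, {"hand": 0.085, "x": 0, "y": 0, "z": -0.003, "spin": 0}, {"hand": 0.085, "x": 0, "y": 0, "z": 0, "spin": 0}, {"hand": 0.085, "x": 0, "y": 0, "z": 0.005, "spin": 0}, {"hand": 0.085, "x": 0, "y": 0, "z": 0.01, "spin": 0}]'

```text
t: 5.15
position: [482.5, 259.7, 49.8]
eef_rot: [-3.141, 0.0, 1.907]
wrist_force: [-0.1, -0.3, -0.5]
grip_width: 0.994
grasp_force: 0.0
```

```bash
python3 - <<'E'
from h import *
s=r.read_state();print(s['t'],s['position'],s['eef_rot'],s['wrist_force'],s['grip_width'])
i=r.camera('wrist');cv2.imwrite('pics/w4.png',cv2.resize(i[130:340,120:440],(800,525)))
E
```

```text
5.15 [482.51225678 259.72892863  49.8105951 ] [-3.14099855e+00  6.37528074e-05  1.90650636e+00] [-0.1479613  -0.30346292 -0.53414782] 0.9944985812149055
```

View pics/w4.png

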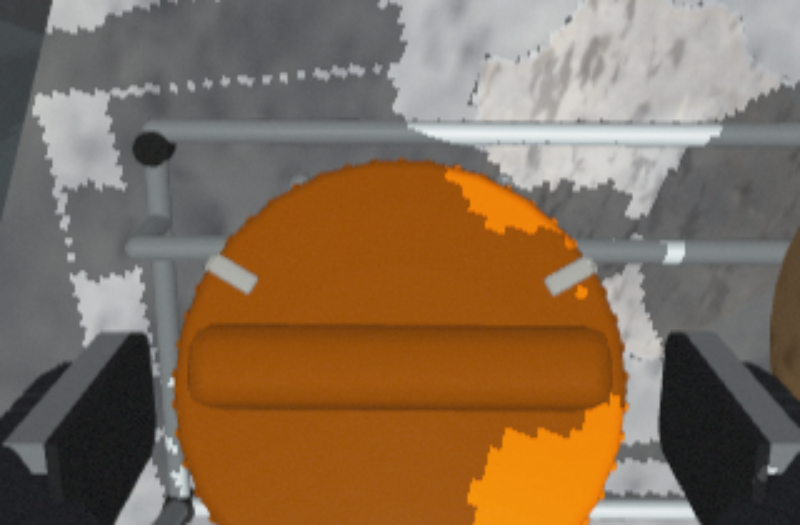

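The bar at crop (188-612, 365) now sits between the pads (155 and 660), with the fingers beside its ends. Closing.

>>> arm_command --commands '[{"hand": 0.06, "x": 0, "y": -0.001, "z": -0.002, "spin": 0}, {"hand": 0.06, "x": 0, "y": -0.001, "z": -0.002, "spin": 0}, {"hand": 0.06, "x": 0, "y": -0.001, "z": -0.002, "spin": 0}]' --force 30

```text
t: 5.5
position: [481.7, 259.5, 52.7]
eef_rot: [3.142, 0.0, 1.907]
wrist_force: [-0.2, 0.4, -0.3]
grip_width: 0.818
grasp_force: 34.5
```

>>> arm_command --commands '[{"hand": 0.06, "x": 0, "y": 0, "z": -0.01, "spin": 0}, {"hand": 0.06, "x": 0, "y": 0, "z": -0.03, "spin": 0}, {"hand": 0.06, "x": 0, "y": 0, "z": -0.06, "spin": 0}, {"hand": 0.06, "x": 0, "y": 0, "z": -0.1, "spin": 0}, {"hand": 0.06, "x": 0, "y": 0, "z": -0.15, "spin": 0}]'

```text
t: 6.0
position: [481.0, 259.2, 203.7]
eef_rot: [-3.139, 0.0, 1.907]
wrist_force: [0.3, -0.2, -0.6]
grip_width: 0.822
grasp_force: 34.8
```

```bash
python3 - <<'E'
from h import *
s=r.read_state();print(s['t'],s['position'],s['wrist_force'],s['grip_width'],s['grasp_force'])
i=r.camera('wrist');cv2.imwrite('pics/w5.png',i)
j=r.camera('scene');S=model('scene')
print(blobs(i,(3,150,60),(18,255,255),200)[1])
u,v=proj(S,s['position']).astype(int);print(u,v)
k=r.camera('side');D=model('side');u2,v2=proj(D,s['position']).astype(int)
c=lambda im,u,v:cv2.resize(im[v-40:v+35,u-50:u+50],(400,300),interpolation=cv2.INTER_CUBIC)
cv2.imwrite('pics/w5c.png',np.vstack([np.hstack([c(j,u,v),c(k,u2,v2)]),np.hstack([cv2.resize(i,(400,300)),cv2.resize(i[150:330,160:400],(400,300))])]))
E
```

```text
6.0 [480.95661416 259.17684183 203.73829865] [ 0.33148786 -0.24047254 -0.58610569] 0.822314329017328 34.77357745170593
[(np.int32(23515), [282.5, 280.2], [198, 191, 170, 175]), (np.int32(721), [544.9, 317.4], [525, 300, 35, 51])]
266 206
```

View pics/w5c.png

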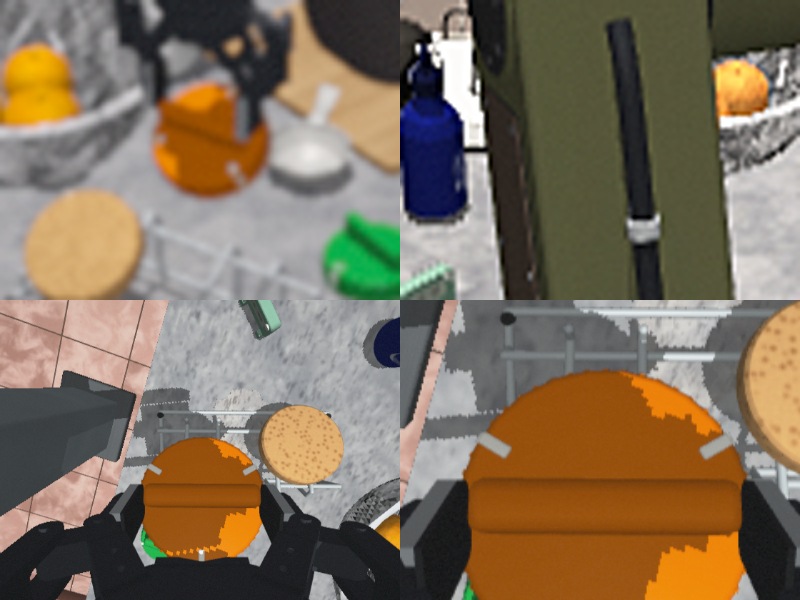

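The lid is held by the bar's ends, still tilted about 30°. Before placing it I'll roll it flat on a free patch of worktop, so I need to find that patch.

```bash
python3 - <<'E'
from h import *
W=model('wrist');W1=(W[0],np.load('w1.npy'));S=model('scene');D=model('side')
for n,uv,z in(('green',(280,257),20),('scoopcup',(372,322),20),('standcorner',(268,182),0),('edge',(252,100),0),('edge2',(190,320),0)):print(n,plane(W1,uv,z).round())
for n,uv,z in(('green',(310,231),20),('scoop',(293,205),15),('scoop end',(299,190),25),('edgeA',(310,262),0),('board corner',(270,183),0),('boardcorner2',(320,207),0),('stand right',(298,262),0)):print('S',n,plane(S,uv,z).round())
E
```

```text
green [486.  75.  20.]
scoopcup [633.  15.  20.]
standcorner [446. 163.   0.]
edge [402. 256.   0.]
edge2 [387. -61.   0.]
S green [476.  77.  20.]
S scoop [635.  15.  15.]
S scoop end [686. -61.  25.]
S edgeA [377. 167.   0.]
S board corner [830. -30.   0.]
S boardcorner2 [575. -71.   0.]
S stand right [402. 197.   0.]
```

The patch around (485,-25) is free: the green lid is at (480,76) and the canister at y≈-149. Moving there.

>>> arm_command --commands '[{"hand": 0.06, "x": -0.046, "y": -0.017, "z": 0, "spin": 0}, {"hand": 0.06, "x": -0.092, "y": -0.034, "z": 0, "spin": 0}, {"hand": 0.06, "x": -0.138, "y": -0.051, "z": 0, "spin": 0}, {"hand": 0.06, "x": -0.184, "y": -0.068, "z": 0, "spin": 0}, {"hand": 0.06, "x": -0.23, "y": -0.085, "z": 0, "spin": 0}]'

```text
t: 6.65
position: [476.4, 12.5, 202.0]
eef_rot: [-3.141, -0.0, 1.907]
wrist_force: [1.3, -0.5, -1.3]
grip_width: 0.82
grasp_force: 34.8
```

>>> arm_command --commands '[{"hand": 0.06, "x": -0.015, "y": -0.005, "z": 0.04, "spin": 0}, {"hand": 0.06, "x": -0.015, "y": -0.005, "z": 0.085, "spin": 0}, {"hand": 0.06, "x": -0.015, "y": -0.005, "z": 0.13, "spin": 0}, {"hand": 0.06, "x": -0.015, "y": -0.005, "z": 0.16, "spin": 0}, {"hand": 0.06, "x": -0.015, "y": -0.005, "z": 0.17, "spin": 0}]'

```text
t: 7.15
position: [475.3, -1.4, 29.4]
eef_rot: [-3.136, -0.002, 1.906]
wrist_force: [-1.0, 0.3, -0.1]
grip_width: 0.818
grasp_force: 35.2
```

>>> arm_command --commands '[{"hand": 0.06, "x": 0, "y": 0, "z": 0.001, "spin": 0}, {"hand": 0.06, "x": -0.003, "y": 0, "z": 0.0025, "spin": 0}, {"hand": 0.06, "x": -0.0055, "y": 0, "z": 0.004, "spin": 0}, {"hand": 0.06, "x": -0.008, "y": 0, "z": 0.0055, "spin": 0}, {"hand": 0.06, "x": -0.0105, "y": 0, "z": 0.007, "spin": 0}]' --force 20

```text
t: 7.65
position: [482.0, -11.9, 26.8]
eef_rot: [3.139, 0.001, 1.907]
wrist_force: [-1.4, -3.9, 12.5]
grip_width: 0.817
grasp_force: 37.2
```

>>> arm_command --commands '[{"hand": 0.06, "x": -0.0025, "y": 0, "z": 0.002, "spin": 0}, {"hand": 0.06, "x": -0.005, "y": 0, "z": 0.0035, "spin": 0}, {"hand": 0.06, "x": -0.0075, "y": 0, "z": 0.0055, "spin": 0}, {"hand": 0.06, "x": -0.01, "y": 0, "z": 0.0075, "spin": 0}, {"hand": 0.06, "x": -0.0125, "y": 0, "z": 0.009, "spin": 0}]'

```text
t: 8.15
position: [487.3, -24.2, 18.8]
eef_rot: [3.137, 0.003, 1.906]
wrist_force: [-1.1, -5.4, 15.5]
grip_width: 0.817
grasp_force: 46.7
```

>>> arm_command --commands '[{"hand": 0.06, "x": -0.001, "y": 0, "z": 0.0015, "spin": 0}, {"hand": 0.06, "x": -0.002, "y": 0, "z": 0.003, "spin": 0}, {"hand": 0.06, "x": -0.002, "y": 0, "z": 0.0045, "spin": 0}, {"hand": 0.06, "x": -0.002, "y": 0, "z": 0.006, "spin": 0}, {"hand": 0.06, "x": -0.002, "y": 0, "z": 0.007, "spin": 0}]'

```text
t: 8.65
position: [489.5, -27.3, 13.3]
eef_rot: [3.134, 0.006, 1.906]
wrist_force: [-3.4, -18.4, 28.7]
grip_width: 0.819
grasp_force: 54.8
```

```bash
python3 - <<'E'
from h import *
s=r.read_state();print(s['t'],s['position'],s['wrist_force'],s['grip_width'],s['grasp_force'])
i=r.camera('wrist');cv2.imwrite('pics/w6.png',i)
j=r.camera('scene');S=model('scene');u,v=proj(S,s['position']).astype(int)
c=lambda im,u,v:cv2.resize(im[v-40:v+35,u-50:u+50],(400,300),interpolation=cv2.INTER_CUBIC)
k=r.camera('side');D=model('side');u2,v2=proj(D,s['position']).astype(int)
cv2.imwrite('pics/w6c.png',np.hstack([c(j,u,v),c(k,u2,v2)]))
m,b=blobs(i,(3,150,60),(18,255,255),500);print(b)
for im,n in((j,'scene'),(k,'side')):
    m,b=blobs(im,(3,190,60),(18,255,255),40);print(n,b)
E
```

```text
8.65 [489.49326238 -27.34791383  13.25802671] [ -3.4005053  -18.36979063  28.6697725 ] 0.8187338908593395 54.766700227061165
[(np.int32(23436), [279.9, 260.2], [190, 171, 182, 177])]
scene [(np.int32(294), [328.1, 219.0], [318, 210, 23, 19]), (np.int32(166), [103.1, 248.5], [97, 234, 14, 27])]
side [(np.int32(83), [22.3, 103.5], [17, 90, 13, 28]), (np.int32(286), [324.8, 246.3], [314, 233, 24, 23])]
```

>>> arm_command --commands '[{"hand": 0.085, "x": 0, "y": 0, "z": 0, "spin": 0}, {"hand": 0.085, "x": 0, "y": 0, "z": 0, "spin": 0}, {"hand": 0.085, "x": 0, "y": 0, "z": 0, "spin": 0}]'

```text
t: 9.1
position: [485.7, -25.0, 9.6]
eef_rot: [-3.141, -0.0, 1.907]
wrist_force: [0.4, -0.2, -0.4]
grip_width: 0.991
grasp_force: 0.0
```

```bash
python3 - <<'E'
from h import *
s=r.read_state();print(s['t'],s['position'],s['eef_rot'],s['wrist_force'],s['grip_width'],s['grasp_force'])
i=r.camera('wrist');W=model('wrist');cv2.imwrite('pics/w7.png',cv2.resize(i[100:400,80:480],(800,600)))
E
```

```text
9.1 [485.66002314 -25.04763321   9.59507115] [-3.14148893e+00 -1.05382414e-04  1.90660950e+00] [ 0.38773751 -0.21035287 -0.37196853] 0.9911814237319353 0.0
```

View pics/w7.png

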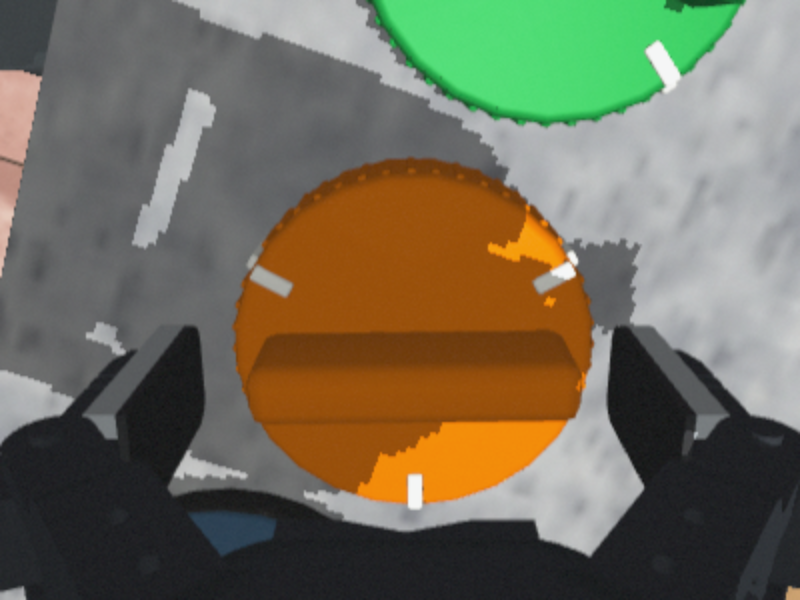

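The lid now lies flat, deck centre at about crop (415,335), dashes at (270,280), (555,280) and (415,490). The green lid is clear of it. Measuring its centre relative to the tool.

```bash
python3 - <<'E'
from h import *
s=r.read_state();W=model('wrist')
g=lambda x,y,z:plane(W,(80+x/2,100+y/2),z)
P=[g(250,270,25),g(575,268,25),g(415,507,25)]
A=np.array(P)[:,:2];
# circle through 3 points
M=np.c_[2*A,np.ones(3)];c=np.linalg.solve(M,(A**2).sum(1));print('centre',c[:2],'R',np.sqrt(c[2]+c[:2]@c[:2]))
for p in A:print(np.degrees(np.arctan2(*(p-c[:2])[::-1])))
y=s['eef_rot'][2];d=c[:2]-s['position'][:2]
print('tool dx,dy',d@[np.cos(y),np.sin(y)],d@[np.sin(y),-np.cos(y)],'yaw-180',np.degrees(y)-180)
T=(g(270,420,47.5)+g(565,420,47.5))/2;B=(g(262,365,47.5)+g(570,365,47.5))/2;print('bar top',T[:2],B[:2],(T+B)[:2]/2)
E
```

```text
centre [489.60541613 -30.54234541] R 43.74167575917744
170.44299153985423
48.936240908322375
-69.75508394013293
tool dx,dy -6.556119034517378 1.9527983564824212 yaw-180 -70.75492776865424
bar top [491.94985173 -34.86959396] [487.3541015  -22.88281889] [489.65197661 -28.87620642]
```

>>> arm_command --commands '[{"hand": 0.085, "x": -0.006, "y": 0.002, "z": 0.001, "spin": 0}, {"hand": 0.085, "x": -0.006, "y": 0.002, "z": 0.001, "spin": 0}, {"hand": 0.06, "x": -0.006, "y": 0.002, "z": 0.001, "spin": 0}, {"hand": 0.06, "x": -0.006, "y": 0.002, "z": 0.001, "spin": 0}, {"hand": 0.06, "x": -0.006, "y": 0.002, "z": 0.001, "spin": 0}]' --force 60

```text
t: 9.65
position: [489.6, -30.2, 9.2]
eef_rot: [-3.142, 0.0, 1.907]
wrist_force: [-4.9, -0.2, 11.1]
grip_width: 0.814
grasp_force: 64.9
```

>>> arm_command --commands '[{"hand": 0.06, "x": 0, "y": 0, "z": -0.04, "spin": 0}, {"hand": 0.06, "x": 0, "y": 0, "z": -0.09, "spin": 0}, {"hand": 0.06, "x": 0, "y": 0, "z": -0.14, "spin": 0}, {"hand": 0.06, "x": 0, "y": 0, "z": -0.19, "spin": 0}, {"hand": 0.06, "x": 0, "y": 0, "z": -0.24, "spin": 0}]'

```text
t: 10.15
position: [489.0, -29.9, 250.6]
eef_rot: [-3.141, -0.0, 1.907]
wrist_force: [0.2, -0.2, -2.0]
grip_width: 0.813
grasp_force: 70.0
```

>>> arm_command --commands '[{"hand": 0.06, "x": -0.035, "y": 0, "z": 0, "spin": -8}, {"hand": 0.06, "x": -0.07, "y": 0, "z": 0, "spin": -16}, {"hand": 0.06, "x": -0.105, "y": 0, "z": 0, "spin": -24}, {"hand": 0.06, "x": -0.135, "y": -0.001, "z": 0, "spin": -32}, {"hand": 0.06, "x": -0.153, "y": -0.001, "z": 0, "spin": -40}]'

```text
t: 10.65
position: [539.1, -176.7, 248.0]
eef_rot: [-3.141, -0.001, 2.609]
wrist_force: [0.2, 0.2, -0.3]
grip_width: 0.808
grasp_force: 70.0
```

>>> arm_command --commands '[{"hand": 0.06, "x": 0, "y": 0, "z": 0, "spin": -5}, {"hand": 0.06, "x": 0, "y": 0, "z": 0, "spin": -10}, {"hand": 0.06, "x": 0, "y": 0, "z": 0, "spin": -10}, {"hand": 0.06, "x": 0, "y": 0, "z": 0, "spin": -10}]'

```text
t: 11.05
position: [539.0, -174.7, 248.4]
eef_rot: [3.142, -0.0, 2.777]
wrist_force: [0.1, -0.1, -0.7]
grip_width: 0.813
grasp_force: 70.0
```

```bash
python3 - <<'E'
from h import *
s=r.read_state();print(s['t'],s['position'],s['eef_rot'],s['grip_width'])
W=model('wrist');i=r.camera('wrist');cv2.imwrite('pics/w8.png',i);np.save('w8.npy',W[1])
print('pred rim',proj(W,(469,-149,150)))
hsv=cv2.cvtColor(i,cv2.COLOR_BGR2HSV)
m,b=blobs(i,(0,110,60),(20,255,255),12);print('orange',b)
m,b=blobs(i,(98,80,30),(118,255,255),200);print('blue',b)
m,b=blobs(i,(0,0,150),(180,50,255),300);print('white',b)
E
```

```text
11.05 [ 538.99865493 -174.70463641  248.39171479] [ 3.14154446e+00 -4.16012282e-04  2.77675960e+00] 0.8129734561113587
pred rim [280.0773906 109.0511505]
orange [(np.int32(59), [302.5, 60.7], [299, 55, 8, 12]), (np.int32(56), [230.8, 121.5], [226, 119, 11, 6]), (np.int32(13), [68.9, 150.8], [67, 149, 5, 4]), (np.int32(2216), [34.0, 174.4], [3, 151, 62, 49]), (np.int32(58), [313.7, 154.9], [309, 150, 10, 11]), (np.int32(29711), [276.3, 254.6], [73, 167, 353, 175]), (np.int32(116), [425.2, 262.8], [415, 254, 18, 17]), (np.int32(163), [421.1, 275.7], [409, 271, 27, 12]), (np.int32(66), [434.3, 291.1], [428, 287, 12, 11]), (np.int32(12), [424.9, 294.8], [423, 292, 5, 6])]
blue [(np.int32(3585), [282.3, 107.1], [223, 49, 120, 121]), (np.int32(2268), [76.0, 244.2], [47, 219, 59, 51])]
white [(np.int32(348), [159.3, 11.6], [143, 0, 36, 22]), (np.int32(52363), [454.9, 146.7], [300, 0, 260, 350]), (np.int32(323), [226.4, 32.3], [209, 19, 31, 27]), (np.int32(23802), [125.7, 170.6], [0, 58, 238, 251]), (np.int32(2912), [281.6, 107.7], [234, 61, 97, 101]), (np.int32(398), [224.3, 80.0], [217, 66, 22, 39])]
```

```bash
python3 - <<'E'
from h import *
i=cv2.imread('pics/w8.png');W=(model('wrist')[0],np.load('w8.npy'));s=r.read_state()
mk=[(302.5,60.7),(230.8,121.5),(313.7,154.9)]
for z in(110,115,120,125):
    A=np.array([plane(W,p,z)[:2] for p in mk]);M=np.c_[2*A,np.ones(3)];c=np.linalg.solve(M,(A**2).sum(1))
    print(z,c[:2].round(1),np.sqrt(c[2]+c[:2]@c[:2]).round(1),[np.degrees(np.arctan2(*(p-c[:2])[::-1])).round(1) for p in A])
hsv=cv2.cvtColor(i,cv2.COLOR_BGR2HSV)
for n,lo,hi,zs in(('white',(0,0,150),(180,50,255),(130,140,150)),('blue',(98,80,30),(118,255,255),(100,115,120))):
    m=cv2.inRange(hsv,np.array(lo),np.array(hi));N,l,st,cc=cv2.connectedComponentsWithStats(m)
    k=min((k for k in range(1,N) if st[k,4]>1500),key=lambda k:np.hypot(*(cc[k]-[282,107])))
    h=cv2.convexHull(cv2.findNonZero((l==k).astype(np.uint8)))[:,0]
    for z in zs:
        A=np.array([plane(W,p,z)[:2] for p in h]);(x,y),R=cv2.minEnclosingCircle(A.astype(np.float32));print(n,z,round(x,1),round(y,1),round(R,1))
# lid dashes in the grasp: white-ish blobs inside the orange deck
m,b=blobs(i,(0,0,110),(180,70,255),15);print([x for x in b if 180<x[1][0]<380 and 165<x[1][1]<350 and x[0]<600])
o=cv2.inRange(hsv,np.array((0,110,40)),np.array((20,255,255)));o[:, :185]=0;o[:,385:]=0;o[:160]=0
ys,xs=np.nonzero(o);print(xs.min(),xs.max(),ys.min(),ys.max(),'tcp+16 pix',proj(W,s['position']+[0,0,16]))
E
```

```text
110 [ 471.7 -148.2] 45.2 [np.float64(137.4), np.float64(-102.1), np.float64(17.3)]
115 [ 471.8 -148.3] 44.5 [np.float64(137.4), np.float64(-102.1), np.float64(17.3)]
120 [ 471.9 -148.3] 43.7 [np.float64(137.4), np.float64(-102.1), np.float64(17.3)]
125 [ 472.  -148.3] 43.0 [np.float64(137.4), np.float64(-102.1), np.float64(17.3)]
white 130 471.5 -148.4 39.1
white 140 471.7 -148.4 37.7
white 150 472.0 -148.5 36.3
blue 100 472.0 -148.4 53.4
blue 115 472.3 -148.5 50.9
blue 120 472.4 -148.5 50.0
[(np.int32(15), [241.3, 170.2], [239, 168, 6, 6]), (np.int32(224), [355.2, 223.5], [343, 208, 24, 27]), (np.int32(141), [283.5, 335.4], [280, 327, 8, 18])]
185 384 160 341 tcp+16 pix [280.92119545 263.56496095]
```

The canister is at (472,-148.4), yaw 17.5°, and the three marks agree. The lid is at r ≈ -38°. I'll move over it and set the lid down; rest height should be at TCP z≈149.

>>> arm_command --commands '[{"hand": 0.06, "x": 0.04, "y": 0, "z": 0, "spin": 0}, {"hand": 0.06, "x": 0.072, "y": 0.0005, "z": 0.01, "spin": 0}, {"hand": 0.06, "x": 0.072, "y": 0.0005, "z": 0.04, "spin": 0}, {"hand": 0.06, "x": 0.072, "y": 0.0005, "z": 0.065, "spin": 0}, {"hand": 0.06, "x": 0.072, "y": 0.0005, "z": 0.075, "spin": 0}]'

```text
t: 11.6
position: [471.1, -148.4, 171.8]
eef_rot: [3.142, -0.003, 2.778]
wrist_force: [-0.1, 0.3, -0.5]
grip_width: 0.813
grasp_force: 69.9
```

>>> arm_command --commands '[{"hand": 0.06, "x": 0, "y": 0, "z": 0.004, "spin": 0}, {"hand": 0.06, "x": 0, "y": 0, "z": 0.008, "spin": 0}, {"hand": 0.06, "x": 0, "y": 0, "z": 0.012, "spin": 0}, {"hand": 0.06, "x": 0, "y": 0, "z": 0.016, "spin": 0}, {"hand": 0.06, "x": 0, "y": 0, "z": 0.02, "spin": 0}]'

```text
t: 12.1
position: [472.1, -148.9, 153.6]
eef_rot: [3.142, 0.001, 2.779]
wrist_force: [-0.4, -1.3, -1.2]
grip_width: 0.81
grasp_force: 69.9
```

```bash
python3 - <<'E'
from h import *
s=r.read_state();print(s['t'],s['position'],s['eef_rot'],s['wrist_force'],s['joint_positions'][5])
E
```

```text
12.1 [ 472.1001691  -148.91834411  153.62085156] [3.14158621e+00 5.84437694e-04 2.77911845e+00] [-0.42550817 -1.28690859 -1.23278031] -1.5878996338261724
```

>>> arm_command --commands '[{"hand": 0.06, "x": 0, "y": 0, "z": 0.001, "spin": 0}, {"hand": 0.06, "x": 0, "y": 0, "z": 0.002, "spin": 0}, {"hand": 0.06, "x": 0, "y": 0, "z": 0.003, "spin": 0}, {"hand": 0.06, "x": 0, "y": 0, "z": 0.004, "spin": 0}, {"hand": 0.06, "x": 0, "y": 0, "z": 0.005, "spin": 0}]'

```text
t: 12.6
position: [472.0, -148.9, 148.6]
eef_rot: [3.142, 0.0, 2.779]
wrist_force: [0.1, -0.3, 2.3]
grip_width: 0.815
grasp_force: 70.5
```

Contact is exactly where expected. I'll press lightly and hold to level it.

>>> arm_command --commands '[{"hand": 0.06, "x": 0, "y": 0, "z": 0.001, "spin": 0}, {"hand": 0.06, "x": 0, "y": 0, "z": 0.001, "spin": 0}, {"hand": 0.06, "x": 0, "y": 0, "z": 0.001, "spin": 0}, {"hand": 0.06, "x": 0, "y": 0, "z": 0.001, "spin": 0}, {"hand": 0.06, "x": 0, "y": 0, "z": 0.001, "spin": 0}]'

```text
t: 13.1
position: [472.1, -148.9, 148.5]
eef_rot: [-3.142, 0.001, 2.779]
wrist_force: [-4.5, 1.3, 7.4]
grip_width: 0.806
grasp_force: 71.0
```

>>> arm_command --commands '[{"hand": 0.06, "x": 0, "y": 0, "z": -0.0003, "spin": -4}, {"hand": 0.06, "x": 0, "y": 0, "z": -0.0006, "spin": -8}, {"hand": 0.06, "x": 0, "y": 0, "z": -0.001, "spin": -12}, {"hand": 0.06, "x": 0, "y": 0, "z": -0.0013, "spin": -16}, {"hand": 0.06, "x": 0, "y": 0, "z": -0.0015, "spin": -20}]'

```text
t: 13.6
position: [472.3, -149.5, 150.1]
eef_rot: [-3.14, 0.002, 3.131]
wrist_force: [-1.9, -1.8, 8.5]
grip_width: 0.814
grasp_force: 71.0
```

>>> arm_command --commands '[{"hand": 0.06, "x": 0, "y": 0, "z": 0, "spin": -4}, {"hand": 0.06, "x": 0, "y": 0, "z": 0, "spin": -8}, {"hand": 0.06, "x": 0, "y": 0, "z": 0, "spin": -12}, {"hand": 0.06, "x": 0, "y": 0, "z": 0.001, "spin": -15}, {"hand": 0.06, "x": 0, "y": 0, "z": 0.002, "spin": -18}]'

```text
t: 14.1
position: [472.2, -148.9, 147.4]
eef_rot: [-3.141, 0.001, -2.838]
wrist_force: [-0.1, -0.7, -3.1]
grip_width: 0.814
grasp_force: 70.0
```

The lid is free at r≈0. I'll lower it into the thread start.

>>> arm_command --commands '[{"hand": 0.06, "x": 0, "y": 0, "z": 0.0015, "spin": 0}, {"hand": 0.06, "x": 0, "y": 0, "z": 0.003, "spin": 0}, {"hand": 0.06, "x": 0, "y": 0, "z": 0.0045, "spin": 0}, {"hand": 0.06, "x": 0, "y": 0, "z": 0.0055, "spin": 0}, {"hand": 0.06, "x": 0, "y": 0, "z": 0.0055, "spin": 0}]'

```text
t: 14.6
position: [471.9, -148.9, 141.8]
eef_rot: [-3.142, 0.0, -2.841]
wrist_force: [-2.5, 0.2, 2.2]
grip_width: 0.816
grasp_force: 70.3
```

>>> arm_command --commands '[{"hand": 0.06, "x": 0, "y": 0, "z": 0.0003, "spin": 2}, {"hand": 0.06, "x": 0, "y": 0, "z": 0.0007, "spin": 8}, {"hand": 0.06, "x": 0, "y": 0, "z": 0.0012, "spin": 14}, {"hand": 0.06, "x": 0, "y": 0, "z": 0.0017, "spin": 20}, {"hand": 0.06, "x": 0, "y": 0, "z": 0.0023, "spin": 27}]' --force 80

```text
t: 15.1
position: [472.6, -149.2, 139.8]
eef_rot: [-3.141, 0.002, 2.967]
wrist_force: [2.0, -2.7, 4.1]
grip_width: 0.803
grasp_force: 89.2
```

>>> arm_command --commands '[{"hand": 0.06, "x": 0, "y": 0, "z": 0.0005, "spin": 6}, {"hand": 0.06, "x": 0, "y": 0, "z": 0.001, "spin": 12}, {"hand": 0.06, "x": 0, "y": 0, "z": 0.0015, "spin": 18}, {"hand": 0.06, "x": 0, "y": 0, "z": 0.0015, "spin": 24}, {"hand": 0.06, "x": 0, "y": 0, "z": 0.0015, "spin": 30}]'

```text
t: 15.6
position: [472.4, -149.2, 138.3]
eef_rot: [3.141, 0.002, 2.443]
wrist_force: [-0.1, -1.4, 4.5]
grip_width: 0.799
grasp_force: 89.5
```

>>> arm_command --commands '[{"hand": 0.06, "x": 0, "y": 0, "z": 0, "spin": 5}, {"hand": 0.06, "x": 0, "y": 0, "z": 0, "spin": 10}, {"hand": 0.06, "x": 0, "y": 0, "z": 0, "spin": 15}, {"hand": 0.06, "x": 0, "y": 0, "z": 0, "spin": 20}, {"hand": 0.06, "x": 0, "y": 0, "z": 0, "spin": 24}]'

```text
t: 16.1
position: [472.1, -149.0, 138.3]
eef_rot: [3.141, 0.001, 2.025]
wrist_force: [-3.1, 4.7, 6.3]
grip_width: 0.805
grasp_force: 89.7
```

```bash
python3 - <<'E'
from h import *
s=r.read_state();print(s['t'],s['position'],np.degrees(s['eef_rot']),s['wrist_force'],s['wrist_torque'],s['joint_positions'][5])
E
```

```text
16.1 [ 472.13055651 -149.01728218  138.25435073] [1.79983844e+02 4.43986822e-02 1.16048355e+02] [-3.12895372  4.65000718  6.34410602] [0.55558431 0.60241322 1.08787867] -0.8340402840603313
```

>>> arm_command --commands '[{"hand": 0.06, "x": 0, "y": 0, "z": 0, "spin": 2}, {"hand": 0.06, "x": 0, "y": 0, "z": 0, "spin": 4}, {"hand": 0.06, "x": 0, "y": 0, "z": 0, "spin": 4}]'

```text
t: 16.4
position: [472.1, -148.7, 138.2]
eef_rot: [-3.141, 0.002, 1.964]
wrist_force: [-2.3, 1.6, 4.6]
grip_width: 0.804
grasp_force: 88.5
```

```bash
python3 - <<'E'
from h import *
s=r.read_state();print(s['t'],s['position'],np.degrees(s['eef_rot']),s['wrist_force'],s['wrist_torque'])
E
```

```text
16.4 [ 472.07367107 -148.73021589  138.21972475] [-1.79957163e+02  8.87456138e-02  1.12522903e+02] [-2.25842796  1.6024974   4.616095  ] [0.22648419 0.39821009 4.24434336]
```

The torque rose to 4.2 N m, so it is on the end stop. Letting go and withdrawing.

>>> arm_command --commands '[{"hand": 0.06, "x": 0, "y": 0, "z": -0.0005, "spin": -2}, {"hand": 0.085, "x": 0, "y": 0, "z": -0.0005, "spin": -2}, {"hand": 0.085, "x": 0, "y": 0, "z": -0.0005, "spin": -2}, {"hand": 0.085, "x": 0, "y": 0, "z": -0.0005, "spin": -2}, {"hand": 0.085, "x": 0, "y": 0, "z": -0.001, "spin": -2}]'

```text
t: 16.9
position: [472.0, -148.9, 138.9]
eef_rot: [3.141, 0.0, 1.993]
wrist_force: [-0.6, -0.4, -0.3]
grip_width: 0.995
grasp_force: 0.0
```

>>> arm_command --commands '[{"hand": 0.085, "x": 0, "y": 0, "z": -0.01, "spin": 0}, {"hand": 0.085, "x": 0, "y": 0, "z": -0.03, "spin": 0}, {"hand": 0.085, "x": 0, "y": 0, "z": -0.06, "spin": 0}, {"hand": 0.085, "x": 0, "y": 0, "z": -0.1, "spin": 0}, {"hand": 0.085, "x": 0, "y": 0, "z": -0.1, "spin": 0}]'

```text
t: 17.4
position: [473.5, -149.5, 244.6]
eef_rot: [3.135, 0.006, 1.994]
wrist_force: [0.8, 0.0, 0.6]
grip_width: 0.994
grasp_force: 0.0
```

```bash
python3 - <<'E'
from h import *
s=r.read_state();print(s['t'],s['position'],s['eef_rot'],s['wrist_force'],s['grip_width'])
W=model('wrist');i=r.camera('wrist');cv2.imwrite('pics/w9.png',i)
m,b=blobs(i,(3,150,40),(18,255,255),1000);print(b)
# deck edge z=154, white dashes
hsv=cv2.cvtColor(i,cv2.COLOR_BGR2HSV);L=proj(W,(472,-148.4,154));print('pred',L)
m,b=blobs(i,(0,0,90),(180,90,255),15)
for x in b:
    p=plane(W,x[1],154)[:2]-[472,-148.4]
    if 34<np.hypot(*p)<47 and x[0]<400:print(x,np.hypot(*p).round(1),np.degrees(np.arctan2(p[1],p[0])).round(1))
print('want',[(17.5-79+k*120) for k in range(3)])
E
```

```text
17.4 [ 473.50824982 -149.48057762  244.60746953] [3.13547914 0.00631396 1.99359626] [0.78262145 0.03484086 0.56610733] 0.9937775207764905
[(np.int32(9384), [280.3, 202.3], [225, 143, 112, 115])]
pred [280.40457776 206.00363803]
(np.int32(96), [324.4, 179.3], [317, 166, 15, 21]) 39.7 56.3
(np.int32(87), [235.0, 181.9], [229, 173, 14, 16]) 39.6 175.5
want [-61.5, 58.5, 178.5]
```

```bash
python3 -c "
from bench import r
print(r.sign_off())"
```

```text
the job is handed in; nothing more can be done
None
```

The orange lid is screwed onto the canister and released, and the job is handed in. At the last look it was seated and centred, with its ribs within about 3° of the tight position. The cork and the other things on the worktop were not touched.

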